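# Open the chocolate tank's filler cap of unknown thread hand

### The job

Get the chocolate tank ready for filling: first push the orange sleeve all the way down onto the brass vent spigot so that it sits upright on its collar and stays there. Then unscrew the red filler cap; its thread may be left- or right-handed, so try one way and, if it stops short, the other, and do not tear it off by force. Finish while still holding the cap in the gripper, upright, about 10 cm straight above its neck, and leave the tray, jar and bowl where they are.

Things in the scene. Friction and masses are not known exactly. Their poses are not given: they have to be found in the camera images.
- tank: Fixed low steel chocolate tank, a box 140 (x) by 290 (y) mm, flat top 60 mm above the counter; origin under its centre at counter height, z up. On top: the red filler cap at tank (0, +80 mm), the brass vent spigot at tank (0, -80 mm), and at tank (+34, 0) a green motor cover 58 by 70 mm that stands 27 mm above the top.
- neck (a point): Point on the tank top on the vertical axis of the filler neck, which the cap covers; axes as the tank's. The neck inside the cap is 21 mm high: raised 25 mm, the cap is clear. A short black line on the tank top runs from the cap towards tank -x.
- seat (a point): Centre of the top face of the spigot's dark collar (34 mm diameter, its top 5 mm above the tank top): where the underside of the sleeve must come to rest. The brass spigot, 21 mm diameter, rises 35 mm above this point, the last 5 mm tapering to 15 mm diameter.
- cap: Loose red screw cap, 0.12 kg: skirt 54 mm diameter, 26 mm high; above it a ribbed round crown 44 mm diameter, 27 to 52 mm above the underside. Origin at the centre of its underside, z up; a white line on its top runs from the centre along its own +x. It starts seated on the tank top, its x within 0.1 rad of the tank's x. It does not rise while turning and has 1.5 mm of up-down play until freed.
- crown (a point): Point on the cap's axis 45 mm above its underside, 7 mm below its top: where to grip the round crown from above, any yaw (fingertips over the skirt). Short thread whose hidden hand differs between episodes: the wrong way it stops dead after some 10 degrees (the grip slips round); the right way it turns easily some 63 degrees (1.1 rad) to a stop, where it lifts straight off.
- sleeve: Loose orange plastic tube, outside diameter 34, bore 24, length 60 mm, 0.06 kg, standing upright on the counter; origin at the centre of its lower end, z along its axis. It slides freely over the spigot with 1.5 mm clearance all round.
- tray: Loose wooden tray 100 by 180 by 24 mm with coloured pralines fixed in it, 0.7 kg; origin at the centre of its underside. To be left alone.
- jar: Loose amber jar, 68 mm diameter, 100 mm high, brass lid; origin at the centre of its underside. To be left alone.
- bowl: Loose white bowl, 100 mm diameter, 45 mm high; origin at the centre of its underside. To be left alone.
Not all that is in view belongs to the job. There is more than one size of the cap; the one meant has the size given above.

How it is judged (in metres and radians):
On the way, in this order (a step that is already met when the one before it is completed fails the run):
1. the sleeve is pushed fully down on the vent spigot, upright on its collar (z of sleeve in the frame of seat between -0.004 and 0.004 m and horizontal distance between sleeve and seat below 0.004 m and angle between sleeve's own z axis and vertical below 0.08 rad), for 0.2 s.
2. the cap is unscrewed and lifted clear of the neck in the gripper (z of cap in the frame of neck above 0.03 m and contact force between cap and the fingers above 1 N), for 0.2 s.
At the end, for the whole second after the job is handed in: Sleeve foot within 4 mm of the collar top and axis, upright to 0.08 rad; cap held still in the fingers, upright to 0.35 rad, underside 50-200 mm above the tank top, within 80 mm of the neck axis, touching neither tank nor sleeve; tray, jar, bowl within 30 mm of their starts, upright (all of step 1 and z of cap in the frame of neck between 0.05 and 0.2 m and horizontal distance between cap and neck below 0.08 m and angle between cap's own z axis and vertical below 0.35 rad and contact force between cap and the fingers above 1 N and contact force between cap and tank below 0.2 N and contact force between cap and sleeve below 0.2 N and linear speed of cap below 0.03 m/s and distance of each of tray, jar, bowl from where it was at the start of the episode below 0.03 m and angle between each of tray, jar, bowl's own z axis and vertical below 0.2 rad); the arm keeps its last pose, push and grip.
It fails at once if the cap is torn up off its thread without being turned (z of cap in the frame of neck between 0.006 and 0.018 m and horizontal distance between cap and neck below 0.01 m and angle between the x axis of cap and the x axis of neck, either way round below 0.6 rad).
It fails at once if the wooden praline tray is knocked or moved more than 40 mm (distance of tray from where it was at the start of the episode above 0.04 m).
It fails at once if the jar is knocked or moved more than 40 mm (distance of jar from where it was at the start of the episode above 0.04 m).
It fails at once if the bowl is knocked or moved more than 40 mm (distance of bowl from where it was at the start of the episode above 0.04 m).
It also fails if it takes over 54 s, if anything falls off the work surface, if the arm or the gripper's body presses on something with over 40 N, if the wrist force passes 120 N, or if a joint passes its speed limit or range.

### The arm

A 6-joint arm with a two-finger parallel gripper is mounted at the origin on the work surface. World frame = base frame: x ahead of the robot, y to its left, z up, the work surface at z = 0. Lengths are in mm, angles in rad, forces in N, time in s.
With the tool pointing down it reaches from about 350 to 975 mm from the base axis. Payload 7.1 kg.
Tool frame: the origin (TCP) lies midway between the tips of the shut fingers; the grasp point (between the pads) lies ctrl.grip_point_offset behind it (ctrl.grip_point_offset is the distance from the TCP to the grasp point, in mm); z points along the fingers, y is the line along which they close (so a half turn about z gives the same grasp; the last joint's range is limited). The gripper opens to 88 mm and grips with 3 to 60 N. Pads are 20 mm wide; open, the fingers measure 115 mm over their backs; the gripper's body (75 mm by 178 mm) begins 61 mm behind the grasp point.
Start: joints at [-1.151, 0.423, 1.63, -0, 1.089, -0.019], TCP at [265.548, -565.764, 222.675] pointing down, gripper open.
Joint ranges: [-3, 3], [-0.9, 2.11], [0.09, 2.58], [-1.31, 4.45], [0.11, 2.69], [-2.54, 2.54]. Speed limits (rad/s): [2.39, 2.39, 3.01, 3.14, 3.14, 3.14].

### API

Orientations are given as a rotation vector (axis times angle).
In Python, from workcell import ctrl gives the robot as it stands.
- The arm moves only by the tool apply_moves, never from a script. Its argument "targets" is a list of rows, each an object of numbers: "tx", "ty", "tz": the shift along the world's x, y, z in m; "spin": the turn about the world's z in degrees. In form: [{"tx": .., "ty": .., "tz": .., "spin": ..}, ...]. A call has exactly 8 rows; each row is the pose to reach, as a shift and turn from the pose commanded when the call began; what a row does not reach only later rows make up. A row lasts 1/10 s, in which the tool goes at most 50 mm and 8.59 degrees, less where a joint would pass 70% of its speed; a pose out of reach is approached as far as the arm can. A call with a gripper value outside its range is refused whole. "gripper" is the closure, from -1 (fully open) to 1 (shut), set as the call begins (left out, the last holds). The fingers move at their own pace and stop on an object; the grip force is fixed at half the most. Time passes only in rows, so rows that repeat a pose let the fingers close, or fill a call up. It gives the time, the measured TCP pose, the force, the opening and the grip force at its end, in the units of the state.
- ctrl.get_obs(): the state, without advancing time (a new reading comes with each control period).
- ctrl.get_image(name): name is "side" or "top" or "wrist"; returns the picture (420x560x3 uint8, red, green, blue); there is no depth.
- ctrl.get_calibration(name): a dict with "fov_y" (degrees; the focal length in pixels is half the picture's height over the tangent of half this angle, whatever the lens; pixels are square), "cx", "cy" (the principal point, pixels), "rvec" (rotation vector, rad) and "tvec" (3), from world to camera coordinates, as OpenCV has them. Camera axes: x right, y down, z forward; pixel columns grow to the right and rows downward; lengths in mm; the calibration is good to about 2 mm. A picture is of the moment at which its call begins: read the wrist's pose just before it. get_calibration takes no time and is no camera call; for the wrist camera it gives the pose at the moment of the call.
- ctrl.close_job(): hands the job in; it is judged then, once.
Trained networks look in the newest picture that a camera, given by its name, has taken for a name from the list of things; names that differ only in an ending like _2 or _b are one class to them, and where a whole thing is asked for, a point or a joint stands for the part that bears it (a point fixed in the world has none). Each returns a list of dicts, best first, with "score" (0 to 1); they miss things now and then, are a little off and sometimes report something else, mostly with a low value. They report only what shows in the picture. A call takes as long as a camera call. They do not tell look-alikes from the thing itself.
- ctrl.outline_of(name, camera): "pixels" (420x560 bool, what is visible of it) and "box" ([left, top, right, bottom] in pixels, round what is visible of it).
- ctrl.pinpoint(name, camera): "uv" ([column, row] in pixels: a listed point, or the origin of a listed thing).
The state is a dict: "t": time; "qpos": joint angles; "qvel": joint speeds; "joint_torque": joint torques, N m; "ee_pos": TCP position; "orientation": TCP orientation; "ft_force": force on the tool from outside, world axes, zero at the start; "moment": the same for the moment, N m; "width": finger opening in mm; "grasp_force": force on a finger pad.
Only numpy, scipy, OpenCV 4.12 (cv2) and the standard library are available. Lean on these libraries where they do the work, as an engineer would, in place of code of your own. Each camera call takes 0.05 s, during which the arm holds its last target. There are 200 camera calls.

## Working session

There is one attempt and no reset: what is moved stays moved. The work goes in short steps, Python scripts to look and compute and a tool call to move; the robot and the scene stay as the last step left them, time stands still between calls to the robot, and variables do not carry over. Pictures are saved under pics/ and viewed, at most 10 in all, crops included, and the job is handed in when it is done.

Besides the shell and the picture viewer there is one more tool, called as name(argument=value, ...), one argument or row to a line, values as JSON. apply_moves: Moves the arm, as the interface text tells. Its arguments: {"type":"object","properties":{"targets":{"type":"array"},"gripper":{"type":"number"}},"required":["targets"]}

```bash
mkdir -p pics; ls; cat > h.py <<'E'
import numpy as np, cv2
from workcell import ctrl
def cal(n):
    c=ctrl.get_calibration(n); f=210/np.tan(np.radians(c['fov_y'])/2)
    K=np.array([[f,0,c['cx']],[0,f,c['cy']],[0,0,1]]); R=cv2.Rodrigues(np.array(c['rvec'],float))[0]
    return K,R,np.array(c['tvec'],float)
def ray(C,uv):
    K,R,t=C; d=R.T@np.linalg.inv(K)@np.array([uv[0],uv[1],1.]); return -R.T@t,d
def onz(C,uv,z):
    o,d=ray(C,uv); return o+d*(z-o[2])/d[2]
def proj(C,p):
    K,R,t=C; q=K@(R@np.array(p,float)+t); return q[:2]/q[2]
def tri(l):
    A=0;b=0
    for C,uv in l:
        o,d=ray(C,uv); d=d/np.linalg.norm(d); P=np.eye(3)-np.outer(d,d); A=A+P;b=b+P@o
    return np.linalg.solve(A,b)
def save(n,im): cv2.imwrite('pics/'+n+'.png',im[:,:,::-1])
E
python3 - <<'E'
from h import *
np.set_printoptions(precision=1,suppress=True)
ims=[]
for n in('top','side'):
    ims.append(ctrl.get_image(n)); C=cal(n)
    print(n,'cam',-C[1].T@C[2])
    for k in('sleeve','cap','crown','neck','seat','tank','tray','jar','bowl'):
        try:
            for r in ctrl.pinpoint(k,n)[:3]:
                print(k,round(r['score'],2),np.array(r['uv']),onz(C,r['uv'],{'crown':105,'cap':60,'neck':60,'seat':65}.get(k,0)))
        except Exception as e: print(k,e)
    save(n,ims[-1])
print(ctrl.get_obs(), ctrl.grip_point_offset)
E
```

```text
pics
top cam [508.3  47.9 962.2]
sleeve 0.6 [404.8 265. ] [ 470.6 -265.7    0. ]
cap 0.78 [220.  185.3] [662.8 185.9  60. ]
cap 0.77 [253.6 254.4] [499.2 105.6  60. ]
cap 0.71 [190.4 268.2] [468.1 252.3  60. ]
crown 0.89 [254.8 254.8] [498.7 100.  105. ]
crown 0.89 [217.1 181.3] [664.3 185.7 105. ]
crown 0.62 [184.1 269.4] [467.6 255.9 105. ]
neck 0.79 [256.5 254.8] [498.2  98.8  60. ]
seat 0.73 [320.4 277.2] [446.3 -48.8  65. ]
tank 0.75 [424.8 173.7] [ 700.5 -326.4    0. ]
tank 0.65 [288.  263.7] [475.2  24.    0. ]
tray 0.73 [279.5 145.6] [775.7  43.5   0. ]
tray 0.5 [120.1 300.5] [387.9 436.7   0. ]
jar 0.72 [121.7 300.3] [388.4 432.7   0. ]
jar 0.2 [424.8 173. ] [ 702.3 -326.5    0. ]
bowl 0.96 [424.3 170.5] [ 708.8 -325.5    0. ]
side cam [ 563.2 -623.7  794.7]
sleeve 0.87 [211.4 368.1] [ 466.8 -266.6    0. ]
cap 0.92 [300.6 191.7] [664.7 130.6  60. ]
cap 0.85 [222.6 179. ] [478.7 183.5  60. ]
crown 0.71 [230.7 189.6] [503.   98.2 105. ]
crown 0.68 [217.9 161.2] [470.8 197.3 105. ]
crown 0.62 [301.7 175.6] [665.8 137.4 105. ]
neck 0.91 [232.  206.8] [503.1  88.2  60. ]
seat 0.71 [201.4 253.6] [442.4 -48.7  65. ]
seat 0.67 [228.9 201.9] [496.1  99.4  65. ]
tank 0.87 [219.4 244.3] [471.2  27.8   0. ]
tank 0.17 [212.5 362.5] [ 468.4 -255.9    0. ]
tray 0.86 [350.6 231.1] [779.1  53.8  -0. ]
tray 0.7 [340.4 395.9] [ 697.4 -328.3    0. ]
jar 0.63 [199.5 133.6] [398.1 449.8   0. ]
bowl 0.83 [342.1 396.3] [ 700.3 -329.2    0. ]
bowl 0.54 [195.3 133. ] [385.6 453.2   0. ]
{'t': 1.0, 'qpos': array([-1.2,  0.4,  1.6, -0. ,  1.1, -0. ]), 'qvel': array([ 0.,  0., -0.,  0.,  0.,  0.]), 'joint_torque': array([ -0. , -54.5, -27.4,   0.1,   0. ,  -0. ]), 'ee_pos': array([ 265.6, -565.8,  222.7]), 'orientation': array([ 3.1,  0.7, -0. ]), 'ft_force': array([-0.,  1., -0.]), 'moment': array([ 0.,  0., -0.]), 'grasp_force': 0.0, 'width': 87.90928844367585} 18.700000000000003
```

View pics/top.png

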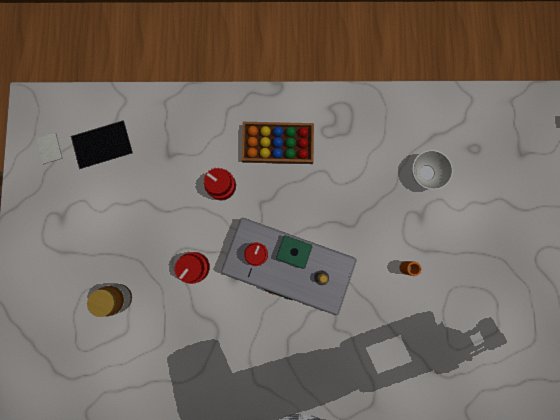

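View pics/side.png

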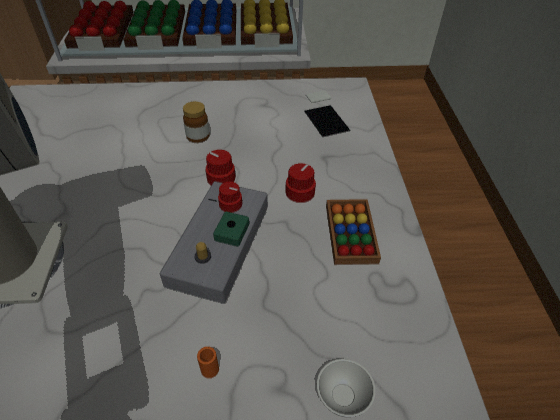

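The top view shows the real (smaller) cap on the tank at (256,254), the spigot at (322,278) and the sleeve at (410,268). The two bigger look-alike caps stand on the counter at (220,184) and (190,268). The side view agrees: cap (231,190), spigot (201,253), sleeve (208,362).

apply_moves(
  targets=[
    {"tx": 0.025, "ty": 0.037, "tz": 0, "spin": 0},
    {"tx": 0.05, "ty": 0.075, "tz": 0, "spin": 0},
    {"tx": 0.075, "ty": 0.112, "tz": 0, "spin": 0},
    {"tx": 0.1, "ty": 0.15, "tz": 0, "spin": 0},
    {"tx": 0.125, "ty": 0.187, "tz": 0, "spin": 0},
    {"tx": 0.15, "ty": 0.225, "tz": 0, "spin": 0},
    {"tx": 0.175, "ty": 0.262, "tz": 0, "spin": 0},
    {"tx": 0.2, "ty": 0.3, "tz": 0, "spin": 0},
  ],
  gripper=-1,
)

```text
t: 1.8
ee_pos: [466.4, -264.3, 222.9]
orientation: [3.066, 0.683, 0.001]
ft_force: [0.2, -0.4, -0.3]
width: 88.0
grasp_force: 0.0
```

```bash
cat >> h.py <<'E'
def st():
    o=ctrl.get_obs(); R=cv2.Rodrigues(np.array(o['orientation']))[0]
    print('t',round(o['t'],2),'pos',o['ee_pos'],'yawx',np.degrees(np.arctan2(R[1,0],R[0,0])),'tilt',R[2],'q',o['qpos'][[0,5]],'F',o['ft_force'],'M',o['moment'],'w',round(o['width'],1),'g',round(o['grasp_force'],1)); return o
np.set_printoptions(precision=2,suppress=True)
E
python3 - <<'E'
from h import *
st()
C=cal('wrist');print('cam',-C[1].T@C[2]); im=ctrl.get_image('wrist'); save('w1',im)
for k,z in(('sleeve',0),('seat',65),('neck',60),('crown',105)):
    for r in ctrl.pinpoint(k,'wrist')[:2]: print(k,r['score'],r['uv'],onz(C,r['uv'],z))
for r in ctrl.outline_of('sleeve','wrist')[:1]: print(r['box'],r['score'])
E
```

```text
t 1.8 pos [ 466.41 -264.25  222.95] yawx 25.129347061538475 tilt [ 0.  0. -1.] q [-0.54  0.59] F [ 0.15 -0.43 -0.27] M [ 0.02 -0.04  0.07] w 88.0 g 0.0
cam [ 527.08 -237.36  385.52]
sleeve 0.73 [276.6, 191.6] [ 464.01 -269.91    0.  ]
seat 0.66 [75.0, 131.7] [442.96 -49.95  65.  ]
[260.5, 181.1, 292.3, 214.7] 0.76
```

View pics/w1.png

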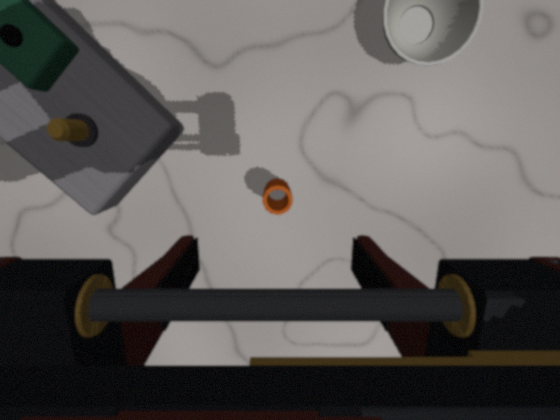

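The wrist view shows the sleeve's ring near (278,200) between the fingers, and the spigot at (70,130) on its dark collar.

```bash
cat >> h.py <<'E'
def circ(C,c,r,z0,n=60):
    a=np.linspace(0,2*np.pi,n); return [proj(C,[c[0]+r*np.cos(x),c[1]+r*np.sin(x),z0]) for x in a]
def cylbox(C,c,r,z0,z1):
    p=np.array(circ(C,c,r,z0)+circ(C,c,r,z1)); return np.r_[p.min(0),p.max(0)]
def cylmask(C,cs):
    m=np.zeros((420*4,560*4),np.uint8)
    for c,r,z0,z1 in cs:
        p=np.array(circ(C,c,r,z0)+circ(C,c,r,z1)); h=cv2.convexHull(((p+.5)*4).round().astype(np.int32)); cv2.fillPoly(m,[h],255)
    return cv2.resize(m,(560,420),interpolation=cv2.INTER_AREA)/255.
def fitcyl(C,mask,c0,r,z0,z1):
    from scipy.optimize import minimize
    f=lambda c:np.abs(cylmask(C,[(c,r,z0,z1)])-mask).sum()
    s=minimize(f,c0,method='Nelder-Mead',options=dict(initial_simplex=[c0,[c0[0]+6,c0[1]],[c0[0],c0[1]+6]],xatol=.1)); return s.x,s.fun/mask.sum()
def orange(im):
    h=cv2.cvtColor(im,cv2.COLOR_RGB2HSV); return (cv2.inRange(h,(4,150,60),(16,255,255))>0)
E
python3 - <<'E'
from h import *
im=cv2.imread('pics/w1.png')[:,:,::-1]; C=cal('wrist')
for n in('w1','top','side'):
    im=np.ascontiguousarray(cv2.imread(f'pics/{n}.png')[:,:,::-1]); C=cal('wrist' if n=='w1' else n)
    m=orange(im); k,l,s,_=cv2.connectedComponentsWithStats(m.astype(np.uint8))
    uv=proj(C,[466,-267,30]); 
    b=np.zeros(m.shape,bool)
    for i in range(1,k):
        if s[i,4]>15 and np.hypot(s[i,0]+s[i,2]/2-uv[0],s[i,1]+s[i,3]/2-uv[1])<25: b|=l==i
    # fill the bore
    cn,_=cv2.findContours(b.astype(np.uint8),cv2.RETR_EXTERNAL,cv2.CHAIN_APPROX_NONE); M=np.zeros(m.shape,np.uint8)
    cv2.fillPoly(M,[cv2.convexHull(np.vstack(cn))],1)
    print(n,M.sum(),fitcyl(C,M.astype(float),[466,-267],17,0,60))
E
```

```text
w1 788 (array([ 464.58, -270.52]), np.float64(0.16968249228625462))
top 228 (array([ 464.94, -267.29]), np.float64(0.2678534571723426))
side 524 (array([ 463.4 , -268.25]), np.float64(0.09714863044454423))
```

apply_moves(
  targets=[
    {"tx": -0.002, "ty": -0.005, "tz": -0.04, "spin": 0},
    {"tx": -0.002, "ty": -0.005, "tz": -0.08, "spin": 0},
    {"tx": -0.002, "ty": -0.005, "tz": -0.12, "spin": 0},
    {"tx": -0.002, "ty": -0.005, "tz": -0.15, "spin": 0},
    {"tx": -0.002, "ty": -0.005, "tz": -0.175, "spin": 0},
    {"tx": -0.002, "ty": -0.005, "tz": -0.19, "spin": 0},
    {"tx": -0.002, "ty": -0.005, "tz": -0.197, "spin": 0},
    {"tx": -0.002, "ty": -0.005, "tz": -0.197, "spin": 0},
  ],
)

```text
t: 2.9
ee_pos: [463.1, -271.3, 25.3]
orientation: [-3.066, -0.682, 0.001]
ft_force: [0.1, 0.3, -0.8]
width: 87.5
grasp_force: 0.0
```

apply_moves(
  targets=[
    {"tx": 0, "ty": 0, "tz": 0, "spin": 0},
    {"tx": 0, "ty": 0, "tz": 0, "spin": 0},
    {"tx": 0, "ty": 0, "tz": 0, "spin": 0},
    {"tx": 0, "ty": 0, "tz": 0, "spin": 0},
    {"tx": 0, "ty": 0, "tz": 0, "spin": 0},
    {"tx": 0, "ty": 0, "tz": 0, "spin": 0},
    {"tx": 0, "ty": 0, "tz": 0, "spin": 0},
    {"tx": 0, "ty": 0, "tz": 0, "spin": 0},
  ],
  gripper=1,
)

```text
t: 3.7
ee_pos: [463.5, -270.7, 25.7]
orientation: [-3.066, -0.684, 0.0]
ft_force: [0.3, 0.0, 1.6]
width: 34.1
grasp_force: 30.0
```

apply_moves(
  targets=[
    {"tx": 0, "ty": 0, "tz": 0.04, "spin": 0},
    {"tx": 0, "ty": 0, "tz": 0.08, "spin": 8},
    {"tx": -0.003, "ty": 0.02, "tz": 0.12, "spin": 16},
    {"tx": -0.008, "ty": 0.05, "tz": 0.13, "spin": 24},
    {"tx": -0.013, "ty": 0.08, "tz": 0.13, "spin": 32},
    {"tx": -0.017, "ty": 0.11, "tz": 0.13, "spin": 40},
    {"tx": -0.02, "ty": 0.13, "tz": 0.13, "spin": 44},
    {"tx": -0.02, "ty": 0.13, "tz": 0.13, "spin": 44},
  ],
)

```text
t: 4.5
ee_pos: [442.6, -138.8, 155.6]
orientation: [-2.583, -1.786, 0.001]
ft_force: [0.4, -0.2, -1.3]
width: 34.2
grasp_force: 30.0
```

```bash
python3 - <<'E'
from h import *
st()
C=cal('wrist');print('cam',-C[1].T@C[2]); im=ctrl.get_image('wrist'); save('w2',im)
for k,z in(('sleeve',0),('seat',65),('neck',60),('crown',105)):
    for r in ctrl.pinpoint(k,'wrist')[:2]: print(k,r['score'],r['uv'],onz(C,r['uv'],z))
E
```

```text
t 4.5 pos [ 442.6  -138.83  155.57] yawx 69.33727465470643 tilt [ 0. -0. -1.] q [-0.33  0.03] F [ 0.4  -0.22 -1.35] M [-0.01 -0.01  0.01] w 34.2 g 30.0
cam [467.14 -78.45 318.12]
sleeve 0.61 [273.4, 235.1] [ 427.23 -178.47    0.  ]
seat 0.63 [234.3, 117.0] [441.25 -53.49  65.  ]
```

View pics/w2.png

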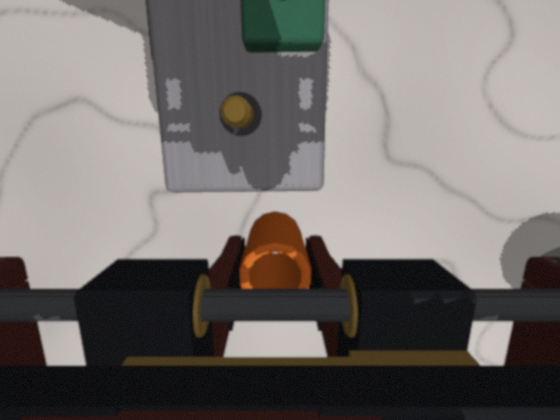

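The sleeve is held upright with its mouth ring near (275,270). The spigot tip is at (237,110) on its collar around (240,115), with the motor cover behind it.

```bash
cat >> h.py <<'E'
def fitspig(C,im,c0):
    from scipy.optimize import minimize
    h=cv2.cvtColor(np.ascontiguousarray(im),cv2.COLOR_RGB2HSV); m=(cv2.inRange(h,(12,110,40),(30,255,255))>0)
    u=proj(C,[c0[0],c0[1],85]); yy,xx=np.mgrid[:420,:560]; m&=np.hypot(xx-u[0],yy-u[1])<60
    f=lambda c:np.abs(np.maximum(cylmask(C,[(c,10.5,65,95)]),cylmask(C,[(c,7.5,65,100)]))-m).sum()
    s=minimize(f,c0,method='Nelder-Mead',options=dict(initial_simplex=[c0,[c0[0]+6,c0[1]],[c0[0],c0[1]+6]],xatol=.1)); return s.x,s.fun/m.sum(),m.sum()
def fitheld(C,im,c0,zf,vmax=286):
    from scipy.optimize import minimize
    m=orange(im); cn,_=cv2.findContours(m[:vmax].astype(np.uint8),cv2.RETR_EXTERNAL,cv2.CHAIN_APPROX_NONE)
    M=np.zeros((420,560),np.uint8); cv2.fillPoly(M,[max(cn,key=cv2.contourArea)],1)
    def f(c):
        k=cylmask(C,[(c,17,zf,zf+60)]); return np.abs(k-M)[:vmax].sum()
    s=minimize(f,c0,method='Nelder-Mead',options=dict(initial_simplex=[c0,[c0[0]+5,c0[1]],[c0[0],c0[1]+5]],xatol=.1)); return s.x,s.fun/M.sum(),M.sum()
E
python3 - <<'E'
from h import *
for n,c in(('w2','wrist'),('top','top'),('side','side')):
    im=np.ascontiguousarray(cv2.imread(f'pics/{n}.png')[:,:,::-1]); C=cal(c)
    print(n,fitspig(C,im,[443,-51]))
    if n=='w2': print('held',fitheld(C,im,[442.6,-138.8],129.9))
    # black collar/line, white line skipped
E
```

```text
w2 (array([448.31, -55.55]), np.float64(0.040858964104801374), np.int64(809))
held (array([ 445.01, -142.58]), np.float64(0.03160244718042255), np.uint64(4128))
top (array([445.85, -50.99]), np.float64(0.1211376858435682), np.int64(91))
side (array([444.16, -52.44]), np.float64(0.11784946236559139), np.int64(155))
```

apply_moves(
  targets=[
    {"tx": 0.001, "ty": 0.025, "tz": 0, "spin": 0},
    {"tx": 0.002, "ty": 0.05, "tz": 0, "spin": 0},
    {"tx": 0.003, "ty": 0.075, "tz": 0, "spin": 0},
    {"tx": 0.003, "ty": 0.088, "tz": 0, "spin": 0},
    {"tx": 0.003, "ty": 0.088, "tz": -0.01, "spin": 0},
    {"tx": 0.003, "ty": 0.088, "tz": -0.02, "spin": 0},
    {"tx": 0.003, "ty": 0.088, "tz": -0.02, "spin": 0},
    {"tx": 0.003, "ty": 0.088, "tz": -0.02, "spin": 0},
  ],
)

```text
t: 5.55
ee_pos: [446.2, -53.5, 135.0]
orientation: [-2.587, -1.781, 0.002]
ft_force: [0.6, -1.0, -0.9]
width: 34.3
grasp_force: 30.0
```

```bash
python3 - <<'E'
from h import *
o=st()
ims={}
for n in('side','top','wrist'):
    C=cal(n); im=ctrl.get_image(n); save('a_'+n,im); ims[n]=im
    try: print(n,'spig',fitspig(C,im,[446,-52]))
    except Exception as e: print(e)
    try: print(n,'held',fitheld(C,im,list(o['ee_pos'][:2]),o['ee_pos'][2]-25.7,286 if n=='wrist' else 420))
    except Exception as e: print(e)
C=cal('side'); u,v=map(int,proj(C,[446,-52,110])); a=ims['side'][v-45:v+45,u-60:u+60]
b=ims['wrist'][120:300,180:370]
save('mix',np.hstack([cv2.resize(a,(400,300),interpolation=cv2.INTER_CUBIC),cv2.resize(b,(317,300))]))
E
```

```text
t 5.55 pos [446.17 -53.48 135.02] yawx 69.0795536048757 tilt [-0. -0. -1.] q [-0.15  0.22] F [ 0.61 -0.99 -0.91] M [-0.01 -0.05 -0.01] w 34.3 g 30.0
side spig (array([444.62, -53.68]), np.float64(0.7383134849031637), np.int64(326))
side held (array([ 680.65, 1289.21]), np.float64(1.0), np.uint64(11748))
top spig (array([445.92, -46.04]), np.float64(18.6), np.int64(5))
top held (array([523.47,  44.52]), np.float64(1.004935696357917), np.uint64(44725))
wrist spig (array([446.89, -52.84]), np.float64(1.011204481792717), np.int64(1764))
wrist held (array([448.12, -53.17]), np.float64(0.03359520306470866), np.uint64(4238))
```

View pics/mix.png

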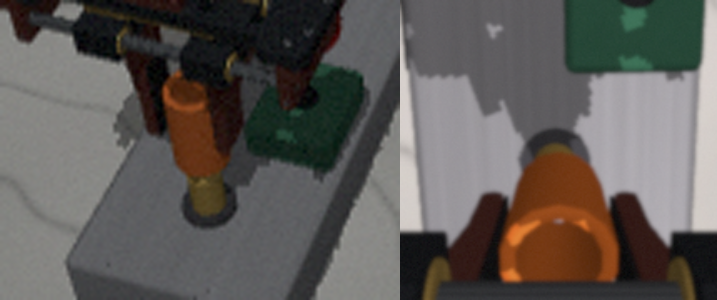

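The sleeve hangs about 9 mm over the spigot. In the side crop its foot lines up with the brass tip at about (207,180), and in the wrist crop the spigot and collar show just behind it at about (553,155).

apply_moves(
  targets=[
    {"tx": -0.0005, "ty": 0.001, "tz": 0, "spin": 0},
    {"tx": -0.0005, "ty": 0.001, "tz": 0, "spin": 0},
    {"tx": -0.0005, "ty": 0.001, "tz": -0.004, "spin": 0},
    {"tx": -0.0005, "ty": 0.001, "tz": -0.008, "spin": 0},
    {"tx": -0.0005, "ty": 0.001, "tz": -0.011, "spin": 0},
    {"tx": -0.0005, "ty": 0.001, "tz": -0.014, "spin": 0},
    {"tx": -0.0005, "ty": 0.001, "tz": -0.014, "spin": 0},
    {"tx": -0.0005, "ty": 0.001, "tz": -0.014, "spin": 0},
  ],
)

```text
t: 6.5
ee_pos: [445.9, -51.7, 121.5]
orientation: [-2.587, -1.782, 0.001]
ft_force: [-0.5, 0.7, -0.1]
width: 34.3
grasp_force: 30.0
```

```bash
python3 -c "
from h import *
st()"
```

```text
t 6.5 pos [445.91 -51.74 121.52] yawx 69.14417145317134 tilt [-0. -0. -1.] q [-0.14  0.22] F [-0.48  0.74 -0.12] M [-0.06 -0.02 -0.01] w 34.3 g 30.0
```

apply_moves(
  targets=[
    {"tx": 0, "ty": 0, "tz": -0.003, "spin": 0},
    {"tx": 0, "ty": 0, "tz": -0.006, "spin": 0},
    {"tx": 0, "ty": 0, "tz": -0.009, "spin": 0},
    {"tx": 0, "ty": 0, "tz": -0.012, "spin": 0},
    {"tx": 0, "ty": 0, "tz": -0.015, "spin": 0},
    {"tx": 0, "ty": 0, "tz": -0.015, "spin": 0},
    {"tx": 0, "ty": 0, "tz": -0.015, "spin": 0},
    {"tx": 0, "ty": 0, "tz": -0.015, "spin": 0},
  ],
)

```text
t: 7.3
ee_pos: [445.4, -51.9, 106.0]
orientation: [-2.586, -1.782, 0.002]
ft_force: [-2.8, -5.1, -3.4]
width: 34.3
grasp_force: 30.0
```

```bash
python3 -c "
from h import *
st()"
```

```text
t 7.3 pos [445.43 -51.89 106.05] yawx 69.15016964157921 tilt [-0. -0. -1.] q [-0.14  0.22] F [-2.78 -5.11 -3.42] M [-0.95  0.38 -0.01] w 34.3 g 30.0
```

apply_moves(
  targets=[
    {"tx": -0.0005, "ty": -0.001, "tz": 0, "spin": 0},
    {"tx": -0.0005, "ty": -0.001, "tz": -0.003, "spin": 0},
    {"tx": -0.0005, "ty": -0.001, "tz": -0.006, "spin": 0},
    {"tx": -0.0005, "ty": -0.001, "tz": -0.009, "spin": 0},
    {"tx": -0.0005, "ty": -0.001, "tz": -0.012, "spin": 0},
    {"tx": -0.0005, "ty": -0.001, "tz": -0.014, "spin": 0},
    {"tx": -0.0005, "ty": -0.001, "tz": -0.014, "spin": 0},
    {"tx": -0.0005, "ty": -0.001, "tz": -0.014, "spin": 0},
  ],
)

```text
t: 8.1
ee_pos: [445.7, -52.7, 92.7]
orientation: [-2.587, -1.782, -0.0]
ft_force: [-0.5, -0.4, -1.0]
width: 33.9
grasp_force: 30.0
```

```bash
python3 -c "
from h import *
st()"
```

```text
t 8.1 pos [445.69 -52.71  92.66] yawx 69.1358334108497 tilt [ 0.  0. -1.] q [-0.14  0.22] F [-0.47 -0.36 -1.  ] M [-0.04 -0.04 -0.06] w 33.9 g 30.0
```

Nearly seated with no side force. I'll press a little further until the collar carries it.

apply_moves(
  targets=[
    {"tx": 0, "ty": 0, "tz": -0.001, "spin": 0},
    {"tx": 0, "ty": 0, "tz": -0.002, "spin": 0},
    {"tx": 0, "ty": 0, "tz": -0.003, "spin": 0},
    {"tx": 0, "ty": 0, "tz": -0.003, "spin": 0},
    {"tx": 0, "ty": 0, "tz": -0.003, "spin": 0},
    {"tx": 0, "ty": 0, "tz": -0.003, "spin": 0},
    {"tx": 0, "ty": 0, "tz": -0.003, "spin": 0},
    {"tx": 0, "ty": 0, "tz": -0.003, "spin": 0},
  ],
)

```text
t: 8.9
ee_pos: [445.8, -52.8, 90.6]
orientation: [2.587, 1.782, 0.001]
ft_force: [-2.9, -0.3, 13.7]
width: 34.0
grasp_force: 30.0
```

```bash
python3 -c "
from h import *
st()"
```

```text
t 8.9 pos [445.78 -52.77  90.57] yawx 69.13928114267362 tilt [ 0.  0. -1.] q [-0.14  0.22] F [-2.87 -0.26 13.72] M [ 0.12  0.58 -0.03] w 34.0 g 30.0
```

apply_moves(
  targets=[
    {"tx": 0, "ty": 0, "tz": 0.002, "spin": 0},
    {"tx": 0, "ty": 0, "tz": 0.002, "spin": 0},
    {"tx": 0, "ty": 0, "tz": 0.002, "spin": 0},
    {"tx": 0, "ty": 0, "tz": 0.002, "spin": 0},
    {"tx": 0, "ty": 0, "tz": 0.002, "spin": 0},
    {"tx": 0, "ty": 0, "tz": 0.002, "spin": 0},
    {"tx": 0, "ty": 0, "tz": 0.002, "spin": 0},
    {"tx": 0, "ty": 0, "tz": 0.002, "spin": 0},
  ],
  gripper=-1,
)

```text
t: 9.7
ee_pos: [445.5, -52.8, 91.6]
orientation: [-2.587, -1.783, 0.0]
ft_force: [0.1, -0.1, 0.4]
width: 87.8
grasp_force: 0.0
```

apply_moves(
  targets=[
    {"tx": 0, "ty": 0, "tz": 0.02, "spin": 0},
    {"tx": 0, "ty": 0, "tz": 0.06, "spin": 0},
    {"tx": 0, "ty": 0, "tz": 0.1, "spin": 0},
    {"tx": 0.01, "ty": 0.03, "tz": 0.1, "spin": 0},
    {"tx": 0.02, "ty": 0.06, "tz": 0.1, "spin": 0},
    {"tx": 0.03, "ty": 0.09, "tz": 0.1, "spin": 0},
    {"tx": 0.03, "ty": 0.09, "tz": 0.1, "spin": 0},
    {"tx": 0.03, "ty": 0.09, "tz": 0.1, "spin": 0},
  ],
)

```text
t: 10.5
ee_pos: [475.3, 37.6, 191.5]
orientation: [-2.585, -1.785, 0.001]
ft_force: [-1.1, -0.6, 0.6]
width: 87.6
grasp_force: 0.0
```

```bash
cat >> h.py <<'E'
def red(im):
    h=cv2.cvtColor(np.ascontiguousarray(im),cv2.COLOR_RGB2HSV); return (cv2.inRange(h,(0,150,40),(3,255,255))|cv2.inRange(h,(172,150,40),(180,255,255)))>0
def fitcap(C,im,c0,z=60,vmax=420):
    from scipy.optimize import minimize
    u=proj(C,[c0[0],c0[1],z+30]); yy,xx=np.mgrid[:420,:560]; m=red(im)&(np.hypot(xx-u[0],yy-u[1])<110); m[vmax:]=0
    k,l,s,_=cv2.connectedComponentsWithStats(m.astype(np.uint8)); i=1+np.argmax(s[1:,4]); cn,_=cv2.findContours((l==i).astype(np.uint8),0,1)
    M=np.zeros((420,560),np.uint8); cv2.fillPoly(M,[max(cn,key=cv2.contourArea)],1)
    f=lambda c:np.abs(np.maximum(cylmask(C,[(c,27,z,z+26)]),cylmask(C,[(c,22,z+27,z+52)]))-M)[:vmax].sum()
    s=minimize(f,c0,method='Nelder-Mead',options=dict(initial_simplex=[c0,[c0[0]+6,c0[1]],[c0[0],c0[1]+6]],xatol=.1)); return s.x,s.fun/M.sum(),M.sum()
E
python3 - <<'E'
from h import *
o=st()
C=cal('wrist'); im=ctrl.get_image('wrist'); save('w3',im); print(fitcap(C,im,[500,97],60,255))
for k,z in(('neck',60),('crown',105)):
    for r in ctrl.pinpoint(k,'wrist')[:2]: print(k,r['score'],r['uv'],onz(C,r['uv'],z))
for n in('top','side'):
    im=cv2.imread(f'pics/{n}.png')[:,:,::-1]; print(n,fitcap(cal(n),im,[500,97]))
im=ctrl.get_image('side'); save('s3',im)
save('mix2',np.hstack([cv2.resize(im[150:330,130:310],(360,360)),cv2.resize(cv2.imread('pics/w3.png')[:,:,::-1],(440,360))]))
E
```

```text
t 10.5 pos [475.3   37.55 191.5 ] yawx 69.2429685576992 tilt [-0. -0. -1.] q [0.05 0.42] F [-1.07 -0.58  0.58] M [-0.04 -0.04 -0.02] w 87.6 g 0.0
(array([500.88,  97.81]), np.float64(0.08591216916360817), np.uint64(2933))
crown 0.76 [279.2, 135.5] [502.82  96.58 105.  ]
top (array([537.83,  34.87]), np.float64(1.5740676907705755), np.uint64(785))
side (array([498.06, 101.01]), np.float64(0.5931422387400858), np.uint64(1377))
```

View pics/mix2.png

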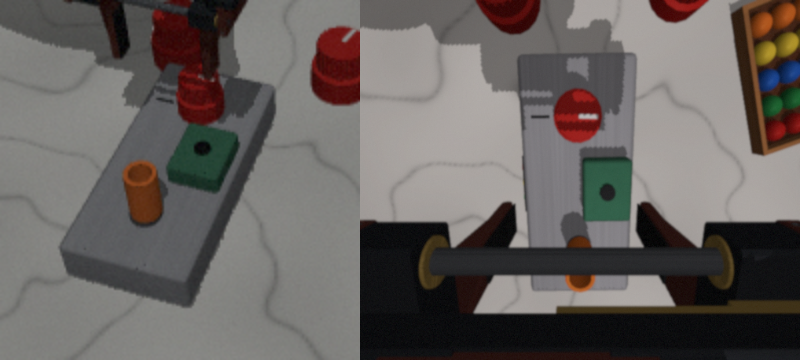

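The sleeve is upright on its collar. In the wrist view the cap is at (577,115), with its white line pointing right along tank +x and the black line on its left.

apply_moves(
  targets=[
    {"tx": 0.013, "ty": 0.03, "tz": 0, "spin": 0},
    {"tx": 0.026, "ty": 0.06, "tz": 0, "spin": 0},
    {"tx": 0.026, "ty": 0.06, "tz": -0.03, "spin": 0},
    {"tx": 0.026, "ty": 0.06, "tz": -0.06, "spin": 0},
    {"tx": 0.026, "ty": 0.06, "tz": -0.085, "spin": 0},
    {"tx": 0.026, "ty": 0.06, "tz": -0.098, "spin": 0},
    {"tx": 0.026, "ty": 0.06, "tz": -0.103, "spin": 0},
    {"tx": 0.026, "ty": 0.06, "tz": -0.103, "spin": 0},
  ],
)

```text
t: 11.5
ee_pos: [501.6, 96.8, 88.6]
orientation: [-2.587, -1.782, 0.001]
ft_force: [-0.0, -0.2, -0.2]
width: 88.0
grasp_force: 0.0
```

```bash
python3 - <<'E'
from h import *
o=st()
C=cal('wrist'); im=ctrl.get_image('wrist'); save('w4',im); print(fitcap(C,im,[501,97],60,286))
E
```

```text
t 11.5 pos [501.57  96.83  88.59] yawx 69.10301281746658 tilt [-0. -0. -1.] q [0.17 0.53] F [-0.03 -0.24 -0.18] M [-0.12 -0.06  0.02] w 88.0 g 0.0
(array([500.72,  96.22]), np.float64(0.09763422369265469), np.uint64(6294))
```

View pics/w4.png

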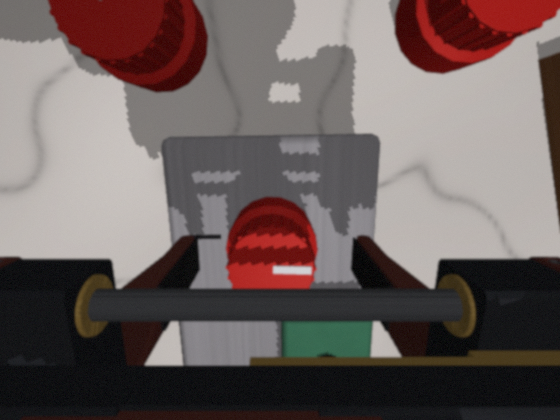

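The cap crown sits centred between the open fingers at column ~272, against a finger midpoint of ~275. The decoys in the upper corners are clear of the gripper.

apply_moves(
  targets=[
    {"tx": 0, "ty": 0, "tz": 0, "spin": 0},
    {"tx": 0, "ty": 0, "tz": 0, "spin": 0},
    {"tx": 0, "ty": 0, "tz": 0, "spin": 0},
    {"tx": 0, "ty": 0, "tz": 0, "spin": 0},
    {"tx": 0, "ty": 0, "tz": 0, "spin": 0},
    {"tx": 0, "ty": 0, "tz": 0, "spin": 0},
    {"tx": 0, "ty": 0, "tz": 0, "spin": 0},
    {"tx": 0, "ty": 0, "tz": 0, "spin": 0},
  ],
  gripper=1,
)

```text
t: 12.35
ee_pos: [501.3, 97.3, 88.7]
orientation: [-2.587, -1.782, 0.001]
ft_force: [-1.8, 0.7, 3.1]
width: 43.3
grasp_force: 30.0
```

```bash
python3 -c "
from h import *
st()"
```

```text
t 12.35 pos [501.33  97.3   88.74] yawx 69.14135568982589 tilt [-0. -0. -1.] q [0.17 0.53] F [-1.8   0.68  3.09] M [ 0.1   0.33 -0.01] w 43.3 g 30.0
```

Firm grip with small side force. I'll try a counter-clockwise turn of 24° and read the moment.

apply_moves(
  targets=[
    {"tx": 0, "ty": 0, "tz": 0, "spin": 4},
    {"tx": 0, "ty": 0, "tz": 0, "spin": 8},
    {"tx": 0, "ty": 0, "tz": 0, "spin": 12},
    {"tx": 0, "ty": 0, "tz": 0, "spin": 16},
    {"tx": 0, "ty": 0, "tz": 0, "spin": 20},
    {"tx": 0, "ty": 0, "tz": 0, "spin": 24},
    {"tx": 0, "ty": 0, "tz": 0, "spin": 24},
    {"tx": 0, "ty": 0, "tz": 0, "spin": 24},
  ],
)

```text
t: 13.15
ee_pos: [501.7, 97.2, 88.7]
orientation: [2.161, 2.279, 0.0]
ft_force: [-0.5, 0.2, 2.1]
width: 43.7
grasp_force: 30.0
```

```bash
cat >> h.py <<'E'
def capline(n,z=112):
    C=cal(n); im=ctrl.get_image(n); save('line_%s_%d'%(n,ctrl.get_obs()['t']*100),im)
    h=cv2.cvtColor(np.ascontiguousarray(im),cv2.COLOR_RGB2HSV); m=cv2.inRange(h,(0,0,130),(180,70,255))
    p=[onz(C,(u,v),z)[:2] for v,u in np.argwhere(m) ]; p=np.array(p); p=p[np.hypot(p[:,0]-501,p[:,1]-97)<20]
    if len(p)<5: print('no line',len(p)); return
    w,V=np.linalg.eigh(np.cov(p.T)); print(n,len(p),'mean',p.mean(0)-[501,97],'ang',np.degrees(np.arctan2(V[1,1],V[0,1])),'spread',np.sqrt(w))
E
python3 -c "
from h import *
st(); capline('wrist'); capline('top'); capline('side')"
```

```text
t 13.15 pos [501.72  97.24  88.74] yawx 93.04547588761915 tilt [-0.  0. -1.] q [0.17 0.12] F [-0.55  0.23  2.12] M [0.03 0.01 0.02] w 43.7 g 30.0
wrist 282 mean [11.21 -0.3 ] ang -177.8399242180998 spread [1.28 5.04]
top 227 mean [1.17 2.27] ang 154.42745123836497 spread [ 8.54 10.34]
no line 2
```

The line turned about 24° with the gripper and almost no moment, so counter-clockwise is the right way. I'll continue to the stop.

apply_moves(
  targets=[
    {"tx": 0, "ty": 0, "tz": 0, "spin": 6},
    {"tx": 0, "ty": 0, "tz": 0, "spin": 12},
    {"tx": 0, "ty": 0, "tz": 0, "spin": 18},
    {"tx": 0, "ty": 0, "tz": 0, "spin": 24},
    {"tx": 0, "ty": 0, "tz": 0, "spin": 30},
    {"tx": 0, "ty": 0, "tz": 0, "spin": 36},
    {"tx": 0, "ty": 0, "tz": 0, "spin": 41},
    {"tx": 0, "ty": 0, "tz": 0, "spin": 41},
  ],
)

```text
t: 14.1
ee_pos: [501.3, 97.3, 88.7]
orientation: [-1.224, -2.893, 0.0]
ft_force: [-1.6, 1.1, 4.1]
width: 43.7
grasp_force: 30.0
```

```bash
python3 -c "
from h import *
st(); capline('wrist')"
```

```text
t 14.1 pos [501.33  97.31  88.71] yawx 134.13554495618206 tilt [ 0. -0. -1.] q [ 0.17 -0.6 ] F [-1.55  1.08  4.05] M [0.21 0.19 0.04] w 43.7 g 30.0
wrist 298 mean [8.56 6.3 ] ang -136.5594159475618 spread [1.26 5.37]
```

apply_moves(
  targets=[
    {"tx": 0, "ty": 0, "tz": 0, "spin": 2},
    {"tx": 0, "ty": 0, "tz": 0, "spin": 4},
    {"tx": 0, "ty": 0, "tz": 0, "spin": 6},
    {"tx": 0, "ty": 0, "tz": 0, "spin": 8},
    {"tx": 0, "ty": 0, "tz": 0, "spin": 8},
    {"tx": 0, "ty": 0, "tz": 0, "spin": 8},
    {"tx": 0, "ty": 0, "tz": 0, "spin": 8},
    {"tx": 0, "ty": 0, "tz": 0, "spin": 8},
  ],
)

```text
t: 14.95
ee_pos: [501.2, 97.4, 88.7]
orientation: [-1.024, -2.969, -0.0]
ft_force: [-3.5, 3.4, 5.9]
width: 43.2
grasp_force: 30.0
```

```bash
python3 -c "
from h import *
st(); capline('wrist')"
```

```text
t 14.95 pos [501.21  97.39  88.7 ] yawx 141.93768258727604 tilt [ 0. -0. -1.] q [ 0.17 -0.74] F [-3.5   3.43  5.91] M [ 0.43  0.36 -0.65] w 43.2 g 30.0
wrist 307 mean [7.51 7.71] ang 48.90658433214026 spread [1.28 5.46]
```

The stop is reached (moment −0.65 N·m). Lifting gently first.

apply_moves(
  targets=[
    {"tx": 0, "ty": 0, "tz": 0.001, "spin": 0},
    {"tx": 0, "ty": 0, "tz": 0.002, "spin": 0},
    {"tx": 0, "ty": 0, "tz": 0.003, "spin": 0},
    {"tx": 0, "ty": 0, "tz": 0.004, "spin": 0},
    {"tx": 0, "ty": 0, "tz": 0.005, "spin": 0},
    {"tx": 0, "ty": 0, "tz": 0.006, "spin": 0},
    {"tx": 0, "ty": 0, "tz": 0.006, "spin": 0},
    {"tx": 0, "ty": 0, "tz": 0.006, "spin": 0},
  ],
)

```text
t: 15.8
ee_pos: [501.3, 96.9, 95.3]
orientation: [-1.018, -2.972, 0.001]
ft_force: [-1.9, -2.8, -4.6]
width: 43.3
grasp_force: 30.0
```

```bash
python3 -c "
from h import *
st()"
```

```text
t 15.8 pos [501.28  96.92  95.32] yawx 142.17273703686232 tilt [-0. -0. -1.] q [ 0.17 -0.74] F [-1.86 -2.81 -4.62] M [-0.49  0.29 -0.21] w 43.3 g 30.0
```

It lifts freely with low force, so I'll raise it to about 100 mm.

apply_moves(
  targets=[
    {"tx": 0, "ty": 0, "tz": 0.008, "spin": 0},
    {"tx": 0, "ty": 0, "tz": 0.016, "spin": 0},
    {"tx": 0, "ty": 0, "tz": 0.026, "spin": 0},
    {"tx": 0, "ty": 0, "tz": 0.038, "spin": 0},
    {"tx": 0, "ty": 0, "tz": 0.052, "spin": 0},
    {"tx": 0, "ty": 0, "tz": 0.068, "spin": 0},
    {"tx": 0, "ty": 0, "tz": 0.082, "spin": 0},
    {"tx": 0, "ty": 0, "tz": 0.094, "spin": 0},
  ],
)

```text
t: 16.6
ee_pos: [502.0, 97.3, 190.6]
orientation: [1.018, 2.97, 0.001]
ft_force: [0.2, -0.4, -1.6]
width: 43.2
grasp_force: 30.0
```

apply_moves(
  targets=[
    {"tx": 0, "ty": 0, "tz": 0, "spin": 0},
    {"tx": 0, "ty": 0, "tz": 0, "spin": 0},
    {"tx": 0, "ty": 0, "tz": 0, "spin": 0},
    {"tx": 0, "ty": 0, "tz": 0, "spin": 0},
    {"tx": 0, "ty": 0, "tz": 0, "spin": 0},
    {"tx": 0, "ty": 0, "tz": 0, "spin": 0},
    {"tx": 0, "ty": 0, "tz": 0, "spin": 0},
    {"tx": 0, "ty": 0, "tz": 0, "spin": 0},
  ],
)

```text
t: 17.4
ee_pos: [501.5, 97.2, 188.6]
orientation: [-1.019, -2.972, 0.0]
ft_force: [-0.3, -0.6, -1.6]
width: 43.6
grasp_force: 30.0
```

```bash
python3 -c "
from h import *
st(); im=ctrl.get_image('side'); save('s5',im)
save('s5c',cv2.resize(im[80:330,120:420],(720,600)))"
```

```text
t 17.4 pos [501.55  97.23 188.57] yawx 142.14084966668958 tilt [ 0. -0. -1.] q [ 0.17 -0.74] F [-0.26 -0.64 -1.59] M [ 0.02 -0.14  0.03] w 43.6 g 30.0
```

View pics/s5c.png

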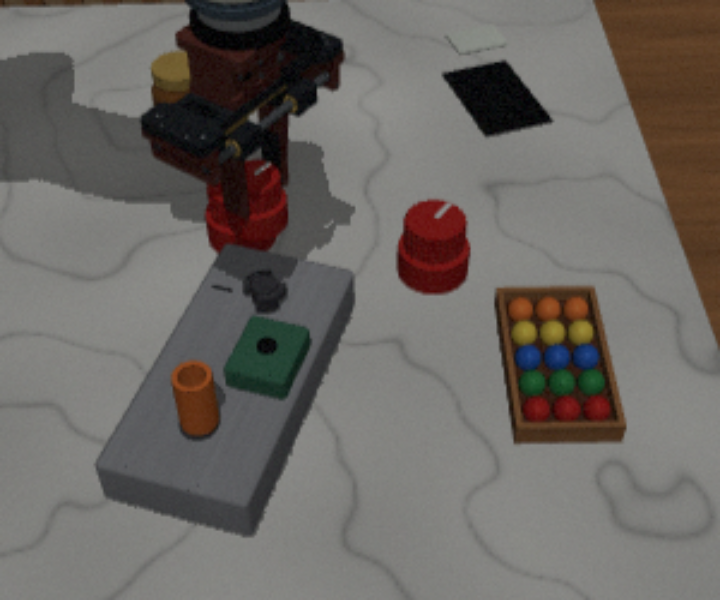

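The cap is held upright above the bare neck at (265,290), and the sleeve is seated at (195,400). The tray and jar have not moved.

```bash
python3 -c "
from workcell import ctrl
print(ctrl.close_job())"
```

```text
the job is handed in; nothing more can be done
None
```

I handed the job in at about 17 s: the sleeve is seated upright on its collar, the cap came off counter-clockwise and is held upright about 100 mm above its neck, and the tray and jar look undisturbed in the last picture (the bowl was out of frame, but the arm never worked near it); no verdict was returned.

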